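Knock the knob home and hold the box lid at 60 degrees

ROBOT

A 6-joint arm with a two-finger parallel gripper is mounted at the origin on the work surface. World frame = base frame: x ahead of the robot, y to its left, z up, the work surface at z = 0. Lengths are in mm, angles in rad, forces in N, time in s.
With the tool pointing down it reaches from about 300 to 775 mm from the base axis. Payload 14.6 kg.
Tool frame: the origin (TCP) lies at the very end of the fingers, on their centre line; the grasp point (between the pads) lies 19 mm behind it; z points along the fingers, y is the line along which they close (so a half turn about z gives the same grasp; the last joint's range is limited). The gripper opens to 94 mm and grips with 3 to 60 N. Pads are 16 mm wide; open, the fingers measure 119 mm over their backs; the gripper's body (75 mm by 177 mm) begins 78 mm behind the grasp point.
Start: joints at [-1.247, 0.3, 1.521, -0, 1.321, -0.067], TCP at [209.503, -508.525, 205.446] pointing down, gripper open.
Joint ranges: [-3.03, 3.03], [-0.79, 2.21], [0.23, 2.52], [-1.04, 4.18], [0, 3.07], [-2.55, 2.55]. Speed limits (rad/s): [2.22, 2.22, 2.57, 3.14, 3.14, 3.14].

INTERFACE

Orientations are given as [roll, pitch, yaw] about the fixed x, y, z axes, in that order (R = Rz(yaw) Ry(pitch) Rx(roll)).
In Python, from cell import manip gives the robot as it stands. The module is installed in compiled form; this text tells all that it offers.
- The arm moves only by the shell command python3 -m inch 'ROWS' [FORCE]. ROWS is JSON, a list of rows, each an object of numbers: "gripper": the opening, from 0 (shut) to 1 (fully open); "dx", "dy", "dz": the shift along the world's x, y, z in m; "wx", "wy", "wz": the turn, a rotation vector about the world's x, y, z in degrees. A call has exactly 5 rows; each row is the pose to reach, as a shift and turn from the pose commanded when the call began; what a row does not reach only later rows make up. A row lasts 1/12 s, in which the tool goes at most 41.7 mm and 7.16 degrees, less where a joint would pass 70% of its speed; a pose out of reach is approached as far as the arm can. A call with a gripper value outside its range is refused whole. The fingers move at their own pace and stop on an object; FORCE is the grip in N (left out, the last holds). Time passes only in rows, so rows that repeat a pose let the fingers close, or fill a call up. It gives the time, the measured TCP pose, the force, the opening and the grip force at its end, in the units of the state.
- manip.read_state(): the state, without advancing time (a new reading comes with each control period).
- manip.camera(name): name is "scene" or "top" or "wrist"; returns the picture (400x640x3 uint8, blue, green, red); there is no depth.
- manip.camera_info(name): a dict with "camera_matrix" (3x3 intrinsics, pixels), "D" ([k1, k2, p1, p2, k3] as OpenCV has them; the pictures are not rectified), "R" (3x3) and "t" (3): a world point X has camera coordinates R X + t; the wrist camera has in their place "tool_from_camera" (4x4, takes a point from camera to tool coordinates, whose origin is the TCP and whose axes are the flange's). Camera axes: x right, y down, z forward; pixel columns grow to the right and rows downward; lengths in mm; the calibration is good to about 2 mm. A picture is of the moment at which its call begins: read the wrist's pose just before it. camera_info takes no time and is no camera call.
- manip.sign_off(): hands the job in; it is judged then, once.
The state is a dict: "clock": time; "joints": joint angles; "qd": joint speeds; "effort": joint torques, N m; "eef_pos": TCP position; "eef_rot": TCP orientation; "wrist_force": force on the tool from outside, world axes, zero at the start; "moment": the same for the moment, N m; "finger_gap": finger opening in mm; "finger_force": force on a finger pad.
Only numpy, scipy, OpenCV 4.12 (cv2) and the standard library are available. Lean on these libraries where they do the work, as an engineer would, in place of code of your own. Each camera call takes 0.05 s, during which the arm holds its last target. There are 200 camera calls.

TASK

Take the wooden mallet and knock the new knob down into the box lid with a brisk blow or a few taps (struck, not slowly pushed) until its shoulder sits on the lid, then set the mallet down on the bench without dropping it. Now raise the lid by that knob and hold it open at 60 degrees from closed, so that the lid stay can be screwed on: finish while still holding the lid still by the knob, since it falls shut if let go. Leave everything else on the bench where it is.

Things in the scene. Friction and masses are not known exactly. Their poses are not given: they have to be found in the camera images.
- box: Pale wooden box, 220 deep (x) x 320 wide (y) x 113 mm high with the 3 mm mat under it; walls 12; fixed to the bench. Origin: centre of its underside, on the bench; x points from the knob side to the hinge side, z up. The flat lid on top, 230 x 332 x 15 thick, about 0.45 kg, has its surface 128 above the bench when closed and is hinged along y on the rim of the +x side.
- lid (a joint): Opening angle of the lid in rad: 0 closed, 1.047 = 60 degrees open, at most 1.8. The knob side goes up and over towards the hinge. The hinge is free: below about 90 degrees the lid falls shut by its own weight.
- lid_hinge (a point): Middle of the lid's hinge axis: 110 mm from the box origin along the box's +x, 113 mm above the bench. Its axes turn with the lid: y along the hinge, x in the lid from knob to hinge, z square to the lid. The knob's axis is 190 mm from the hinge along -x, at the middle of the width (y = 0).
- knob (a joint): How far the knob still stands proud of its seat, in m: the gap between its shoulder and the lid. 0 is fully home; it starts 9 to 14 mm out. Its split tenon springs tightly in the hole: about 11 N moves it, and it stays where it is left.
- knob_top (a point): Centre of the flat top of the turned dark wooden knob, on the lid near its edge facing the robot; 42 mm above the knob's shoulder, so 57 mm above the hinge along the lid's z when home (170 above the bench, lid shut). z: the knob's axis, away from the lid. Shoulder 32 mm across, neck 20, round head 36 across, 18 to 42 mm above the shoulder.
- knob_grip (a point): Point on the knob's axis in the thick of its head, 29 mm above the shoulder, 13 mm below the top: where to pinch it.
- knob_head: The knob, about 50 g; origin at the centre of its shoulder's underside, z along its axis away from the lid.
- mallet: Small wooden joiner's mallet, about 0.37 kg, standing on its striking face, handle level. Head 76 (x) x 58 (y) x 110 high (z); handle 190 long beyond the head along the mallet's -x, 20 wide (y) x 26 high, its axis 55 mm above the face. Origin: centre of the lower striking face, on the bench; z up. It balances 19 mm from the head's middle towards the handle and stands safely when set down so.
- mallet_grip (a point): Point on the handle's axis 58 mm from the head's middle (20 mm from the head's cheek), 55 mm above the bench: a place to grip the mallet close to its head.
- hammer: Steel claw hammer lying on its side, 250 mm long, 27 mm high, black rubber grip; a bystander in a place like the mallet's. Origin under the middle of its head; handle along its -x.
- try_square: Try square lying flat, steel blade 150 x 38 mm and dark wooden stock; a bystander.
- screwdriver: Screwdriver, 200 mm long, wooden handle; a bystander.
- lid_stay: Brass lid stay, flat bar 178 mm long, 5 mm thick, lying in front of the box; a bystander.
- screw_jar: Glass jar with steel cap, 68 across x 85 mm high; a bystander.
- glue: White glue bottle with red cap, 56 across x 160 mm high; a bystander.
- tape_roll: Roll of grey tape lying flat, 96 across x 20 mm high; a bystander.

How it is judged:
By the outcome, as a careful person would: the job done as asked, in the order asked, and still so for the second after the job is handed in, while the arm keeps its last pose, push and grip.
It also fails if it takes over 64 s, if anything falls off the work surface, if the arm or the gripper's body presses on something with over 40 N, if the wrist force passes 120 N, or if a joint passes its speed limit or range.

## Working session

There is one attempt and no reset: what is moved stays moved. The work goes in short steps, Python scripts to look and compute and a shell command to move; the robot and the scene stay as the last step left them, time stands still between calls to the robot, and variables do not carry over. Pictures are saved under pics/ and viewed, at most 10 in all, crops included, and the job is handed in when it is done.

```bash
mkdir -p pics
cat > h.py <<'E'
import numpy as np, cv2
from cell import manip
from scipy.spatial.transform import Rotation as Ro
def ray(cam,px,st=None):
    i=manip.camera_info(cam);K=np.array(i["camera_matrix"],float);D=np.array(i["D"],float)
    u=cv2.undistortPoints(np.array(px,float).reshape(-1,1,2),K,D).reshape(-1,2)
    d=np.c_[u,np.ones(len(u))]
    if cam=="wrist":
        st=st or manip.read_state();T=np.array(i["tool_from_camera"],float)
        R=Ro.from_euler("xyz",st["eef_rot"]).as_matrix()
        return R@T[:3,3]+np.array(st["eef_pos"]),d@(R@T[:3,:3]).T
    R=np.array(i["R"],float);t=np.array(i["t"],float).ravel()
    return -R.T@t,d@R
def onz(cam,px,z,st=None):
    o,d=ray(cam,px,st);return o+d*((z-o[2])/d[:,2])[:,None]
E
python3 - <<'E'
from h import *
print(manip.read_state())
for c in("top","scene"):
    im=manip.camera(c);cv2.imwrite(f"pics/{c}0.png",im);i=manip.camera_info(c);print(c,ray(c,[[320,200]]))
E
```

```text
{'clock': 0.0, 'joints': array([-1.24658512e+00,  3.00441168e-01,  1.52157127e+00, -2.95049047e-05,
        1.32068283e+00, -6.66207611e-02]), 'qd': array([-8.51910415e-04, -1.65435399e-03,  7.28640837e-04,  1.41535837e-03,
       -5.71892616e-06, -1.63347044e-03]), 'effort': array([ 2.21761104e-03, -5.31803942e+01, -3.52738953e+01,  7.09916395e-02,
        2.44218728e-02, -1.34233792e-04]), 'eef_pos': array([ 209.42510207, -508.29254185,  204.90689258]), 'eef_rot': array([-3.14049058e+00, -4.48874872e-05,  3.90839257e-01]), 'wrist_force': array([-0.56630508,  0.44269977, -0.49983841]), 'moment': array([ 0.02005942, -0.05219335,  0.02356242]), 'finger_force': 0.0, 'finger_gap': 93.83616106424189}
top (array([ 462.2414653 ,   78.33742781, 1072.96783499]), array([[ 0.11236987,  0.00868558, -0.99367958]]))
scene (array([1381.15333034,  -55.21693736,  922.24385776]), array([[-0.703063  ,  0.1197629 , -0.70099156]]))
```

View pics/top0.png

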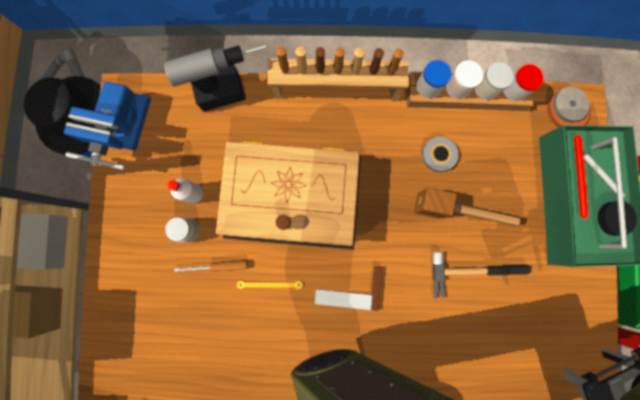

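View pics/scene0.png

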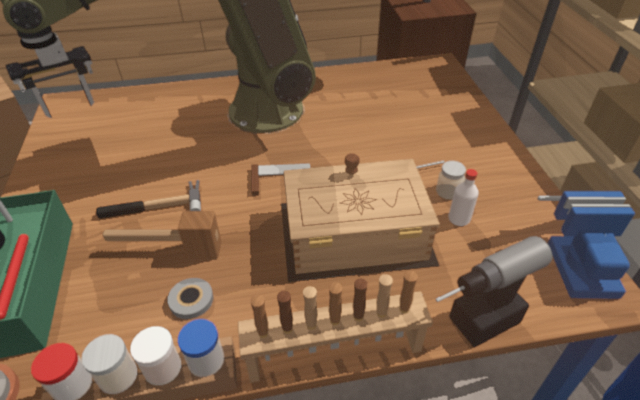

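The top view shows the box at about (288,193), with its knob at (284,222). The mallet head is at (438,203), with its handle running to (523,220), which is towards world -y. The hammer, square, stay, screwdriver, jar, glue and tape are all separate from these. I'll enlarge a crop to get precise pixels.

Run:
```python
from h import *
im=cv2.imread("pics/top0.png")
cv2.imwrite("pics/crop.png",cv2.resize(im[130:260,210:530],None,fx=2.5,fy=2.5,interpolation=cv2.INTER_CUBIC))
s=cv2.imread("pics/scene0.png")
a=cv2.resize(s[140:280,80:450],None,fx=2.16,fy=2.16,interpolation=cv2.INTER_CUBIC);cv2.imwrite("pics/crops.png",a)
```

```text
(no output)
```

View pics/crop.png

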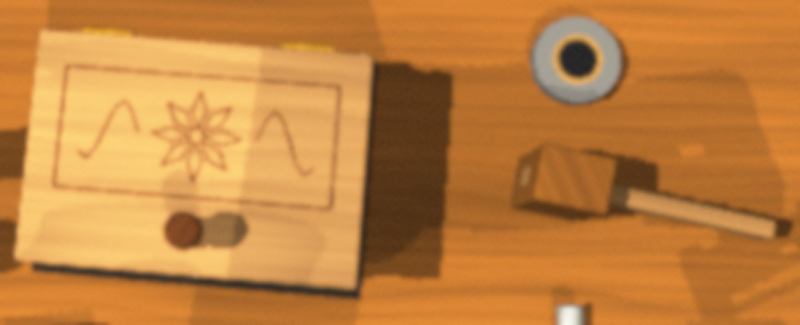

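View pics/crops.png

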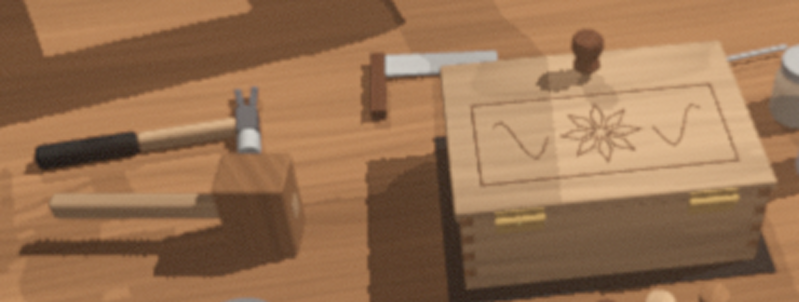

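The crop gives these corners:
- **Lid:** (40,32), (372,55), (358,290), (16,260)
- **Mallet head top:** (545,145), (618,155), (610,215), (533,205)
- **Handle tip:** (778,229)
- **Knob top:** (183,228)

The scene crop shows the knob standing on the lid, with its top at (588,36).

Run:
```python
from h import *
np.set_printoptions(precision=1,suppress=True)
t=lambda p:np.array(p)/2.5+[210,130]
s=lambda p:np.array(p)/2.16+[80,140]
L=onz("top",t([[40,32],[372,55],[358,290],[16,260]]),128);print("lid",L,L.mean(0))
M=onz("top",t([[545,145],[618,155],[610,215],[533,205]]),110);print("mal",M,M.mean(0))
print("M sizes",[np.linalg.norm(M[i]-M[i-1]) for i in range(4)])
H=onz("top",t([[778,228],[630,198]]),68);print("handle",H,np.degrees(np.arctan2(*(H[0]-H[1])[[1,0]])))
print("L sizes",[np.linalg.norm(L[i]-L[i-1]) for i in range(4)],np.degrees([np.arctan2(*(L[0]-L[1])[[1,0]]),np.arctan2(*(L[3]-L[2])[[1,0]])]))
o1,d1=ray("top",t([[183,228]]));o2,d2=ray("scene",s([[588,36]]))
A=np.c_[d1[0],-d2[0]];k=np.linalg.lstsq(A,o2-o1,rcond=None)[0];print("knob",o1+k[0]*d1[0],o2+k[1]*d2[0],onz("top",t([[183,228]]),182))
```

```text
lid [[707.  322.9 128. ]
 [689.5  -5.9 128. ]
 [460.4   5.  128. ]
 [481.1 335.1 128. ]] [584.5 164.3 128. ]
mal [[ 606.7 -180.   110. ]
 [ 598.3 -253.1  110. ]
 [ 538.5 -244.1  110. ]
 [ 546.8 -167.6  110. ]] [ 572.6 -211.2  110. ]
M sizes [np.float64(61.149222135845676), np.float64(73.5795324203184), np.float64(60.501851103039684), np.float64(76.9814947391083)]
handle [[ 531.6 -435.9   68. ]
 [ 559.8 -279.4   68. ]] -100.1996161742089
L sizes [np.float64(226.20662978403703), np.float64(329.2626653048052), np.float64(229.40145361693436), np.float64(330.7647597898067)] [87.  86.4]
knob [512.6 168.2 186. ] [513.3 172.3 186.4] [[512.8 168.6 182. ]]
```

```bash
python3 -m inch '[{"dx":0.03,"dy":0.024,"dz":0.01,"wz":5,"gripper":1},{"dx":0.065,"dy":0.052,"dz":0.02,"wz":11,"gripper":1},{"dx":0.1,"dy":0.08,"dz":0.02,"wz":17,"gripper":1},{"dx":0.135,"dy":0.108,"dz":0.02,"wz":23,"gripper":1},{"dx":0.17,"dy":0.136,"dz":0.02,"wz":29,"gripper":1}]' && python3 -m inch '[{"dx":0.035,"dy":0.028,"wz":6,"gripper":1},{"dx":0.07,"dy":0.056,"wz":12,"gripper":1},{"dx":0.105,"dy":0.084,"wz":18,"gripper":1},{"dx":0.14,"dy":0.112,"wz":24,"gripper":1},{"dx":0.17,"dy":0.136,"wz":28.6,"gripper":1}]' && python3 -m inch '[{"dx":0.0125,"dy":0.010,"gripper":1},{"dx":0.0215,"dy":0.0175,"gripper":1},{"dx":0.0215,"dy":0.0175,"gripper":1},{"dx":0.0215,"dy":0.0175,"gripper":1},{"dx":0.0215,"dy":0.0175,"gripper":1}]'
python3 - <<'E'
from h import *
st=manip.read_state();print(st["eef_pos"],np.degrees(st["eef_rot"]),st["joints"])
im=manip.camera("wrist");cv2.imwrite("pics/w1.png",im)
E
```

```text
[ 209.41740518 -508.30212175  204.9472101 ] [-1.79939008e+02 -4.90650001e-03  2.23889720e+01] [-1.24662530e+00  3.00399781e-01  1.52152966e+00  1.50801367e-05
  1.32073106e+00 -6.65940376e-02]validation failed for argument at $[0]...
```

View pics/w1.png

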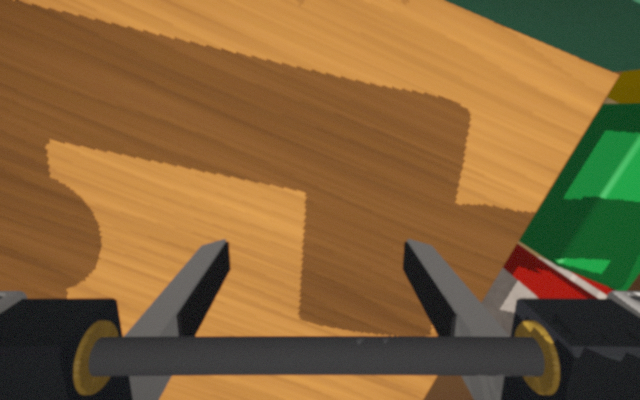

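The wrist image still shows bare bench and the toolbox, because the move was refused. I'll retry with every key in each row.

```bash
python3 -m inch '[{"gripper":1,"dx":0.03,"dy":0.024,"dz":0.01,"wx":0,"wy":0,"wz":5},{"gripper":1,"dx":0.065,"dy":0.052,"dz":0.02,"wx":0,"wy":0,"wz":11},{"gripper":1,"dx":0.1,"dy":0.08,"dz":0.02,"wx":0,"wy":0,"wz":17},{"gripper":1,"dx":0.135,"dy":0.108,"dz":0.02,"wx":0,"wy":0,"wz":23},{"gripper":1,"dx":0.17,"dy":0.136,"dz":0.02,"wx":0,"wy":0,"wz":29}]'
```

```text
clock: 0.57
eef_pos: [370.0, -379.5, 225.5]
eef_rot: [3.141, -0.0, 0.902]
wrist_force: [-0.3, -1.0, 0.1]
finger_gap: 93.8
finger_force: 0.0
```

```bash
python3 -m inch '[{"gripper":1,"dx":0.035,"dy":0.028,"dz":0,"wx":0,"wy":0,"wz":6},{"gripper":1,"dx":0.07,"dy":0.056,"dz":0,"wx":0,"wy":0,"wz":12},{"gripper":1,"dx":0.105,"dy":0.084,"dz":0,"wx":0,"wy":0,"wz":18},{"gripper":1,"dx":0.14,"dy":0.112,"dz":0,"wx":0,"wy":0,"wz":24},{"gripper":1,"dx":0.17,"dy":0.136,"dz":0,"wx":0,"wy":0,"wz":28.6}]' && python3 -m inch '[{"gripper":1,"dx":0.0125,"dy":0.01,"dz":0,"wx":0,"wy":0,"wz":0},{"gripper":1,"dx":0.0215,"dy":0.0175,"dz":0,"wx":0,"wy":0,"wz":0},{"gripper":1,"dx":0.0215,"dy":0.0175,"dz":0,"wx":0,"wy":0,"wz":0},{"gripper":1,"dx":0.0215,"dy":0.0175,"dz":0,"wx":0,"wy":0,"wz":0},{"gripper":1,"dx":0.0215,"dy":0.0175,"dz":0,"wx":0,"wy":0,"wz":0}]'
python3 - <<'E'
from h import *
st=manip.read_state();print(st["eef_pos"],np.degrees(st["eef_rot"]),st["joints"])
im=manip.camera("wrist");cv2.imwrite("pics/w2.png",im)
print(onz("wrist",[[320,200],[320,100],[420,200]],110,st))
E
```

```text
clock: 0.98
eef_pos: [532.8, -249.2, 225.3]
eef_rot: [-3.141, -0.0, 1.402]
wrist_force: [0.0, 0.7, 0.7]
finger_gap: 93.8
finger_force: 0.0
clock: 1.4
eef_pos: [552.1, -234.6, 225.5]
eef_rot: [-3.141, 0.0, 1.394]
wrist_force: [-0.0, 0.1, 0.2]
finger_gap: 94.1
finger_force: 0.0
[ 552.05803915 -234.63983593  225.52594692] [-1.79991758e+02  1.15342621e-02  7.98623651e+01] [-4.62841127e-01  3.98550064e-01  1.34218343e+00 -2.37119809e-04
  1.40094039e+00 -2.85865913e-01]
[[ 556.42272797 -234.4378802   110.        ]
 [ 570.53476482 -153.81459858  110.        ]
 [ 640.40997326 -249.39574455  110.        ]]
```

View pics/w2.png

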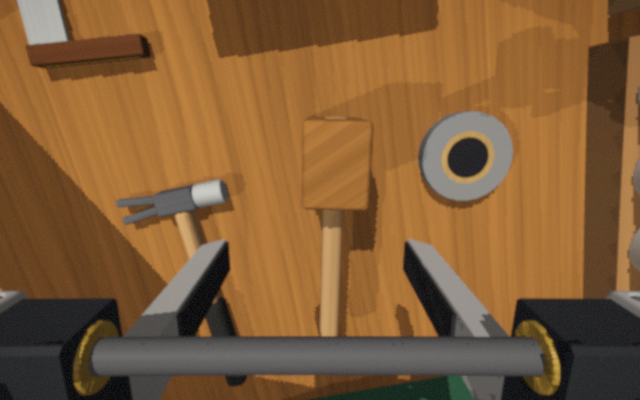

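The wrist view shows the mallet head top with corners (303,118), (372,122), (368,210), (303,207). The handle runs from (333,212) to (329,335). The claw hammer at (190,200) and the tape at (468,157) are clear of the fingers.

Run:
```python
from h import *
st=manip.read_state()
M=onz("wrist",[[303,118],[372,122],[368,210],[303,207]],110,st);print(M,M.mean(0),[np.linalg.norm(M[i]-M[i-1]) for i in range(4)])
for a,b in((3,0),(2,1)):print(np.degrees(np.arctan2(*(M[b]-M[a])[[1,0]])))
H=onz("wrist",[[329,330],[333,212]],68,st);print(H,np.degrees(np.arctan2(*(H[1]-H[0])[[1,0]])))
```

```text
[[ 554.74979154 -165.0755909   110.        ]
 [ 608.8760409  -177.91997268  110.        ]
 [ 595.6136001  -250.51019561  110.        ]
 [ 540.9991503  -238.05645443  110.        ]] [ 575.05964571 -207.89055341  110.        ] [np.float64(74.2649754360871), np.float64(55.62938983231714), np.float64(73.7918207003688), np.float64(56.016370790297316)]
79.32974449367492
79.64609528793726
[[ 539.50021029 -390.22074988   68.        ]
 [ 565.50608315 -259.61578595   68.        ]] 78.73863590720114
```

```bash
python3 -m inch '[{"gripper":1,"dx":0.0205,"dy":0.0175,"dz":0,"wx":0,"wy":0,"wz":0},{"gripper":1,"dx":0.0205,"dy":0.0175,"dz":-0.03,"wx":0,"wy":0,"wz":0},{"gripper":1,"dx":0.0205,"dy":0.0175,"dz":-0.07,"wx":0,"wy":0,"wz":0},{"gripper":1,"dx":0.0205,"dy":0.0175,"dz":-0.1,"wx":0,"wy":0,"wz":0},{"gripper":1,"dx":0.0205,"dy":0.0175,"dz":-0.11,"wx":0,"wy":0,"wz":0}]' && python3 -m inch '[{"gripper":1,"dx":0,"dy":0,"dz":-0.02,"wx":0,"wy":0,"wz":0},{"gripper":1,"dx":0,"dy":0,"dz":-0.04,"wx":0,"wy":0,"wz":0},{"gripper":1,"dx":0,"dy":0,"dz":-0.06,"wx":0,"wy":0,"wz":0},{"gripper":1,"dx":0,"dy":0,"dz":-0.067,"wx":0,"wy":0,"wz":0},{"gripper":1,"dx":0,"dy":0,"dz":-0.067,"wx":0,"wy":0,"wz":0}]' && python3 -m inch '[{"gripper":0.5,"dx":0,"dy":0,"dz":0,"wx":0,"wy":0,"wz":0},{"gripper":0.5,"dx":0,"dy":0,"dz":0,"wx":0,"wy":0,"wz":0},{"gripper":0.4,"dx":0,"dy":0,"dz":0,"wx":0,"wy":0,"wz":0},{"gripper":0.4,"dx":0,"dy":0,"dz":0,"wx":0,"wy":0,"wz":0},{"gripper":0.4,"dx":0,"dy":0,"dz":0,"wx":0,"wy":0,"wz":0}]' 50
```

```text
clock: 1.87
eef_pos: [571.1, -216.1, 111.0]
eef_rot: [-3.136, -0.001, 1.394]
wrist_force: [-1.0, 0.6, -1.1]
finger_gap: 94.1
finger_force: 0.0
clock: 2.28
eef_pos: [572.9, -216.4, 47.9]
eef_rot: [-3.14, -0.0, 1.395]
wrist_force: [-0.1, 0.7, 0.3]
finger_gap: 94.0
finger_force: 0.0
clock: 2.7
eef_pos: [573.8, -216.0, 49.1]
eef_rot: [3.141, 0.0, 1.396]
wrist_force: [-0.8, 0.3, -0.2]
finger_gap: 64.2
finger_force: 0.0
```

```bash
python3 -m inch '[{"gripper":0.3,"dx":0,"dy":0,"dz":0,"wx":0,"wy":0,"wz":0},{"gripper":0.3,"dx":0,"dy":0,"dz":0,"wx":0,"wy":0,"wz":0},{"gripper":0.3,"dx":0,"dy":0,"dz":0,"wx":0,"wy":0,"wz":0},{"gripper":0.3,"dx":0,"dy":0,"dz":0,"wx":0,"wy":0,"wz":0},{"gripper":0.3,"dx":0,"dy":0,"dz":0,"wx":0,"wy":0,"wz":0}]' 60 && python3 -m inch '[{"gripper":0.3,"dx":0,"dy":0,"dz":0.01,"wx":0,"wy":0,"wz":0},{"gripper":0.3,"dx":0,"dy":0,"dz":0.03,"wx":0,"wy":0,"wz":0},{"gripper":0.3,"dx":0,"dy":0,"dz":0.06,"wx":0,"wy":0,"wz":0},{"gripper":0.3,"dx":0,"dy":0,"dz":0.09,"wx":0,"wy":0,"wz":0},{"gripper":0.3,"dx":0,"dy":0,"dz":0.11,"wx":0,"wy":0,"wz":0}]'
```

```text
clock: 3.12
eef_pos: [573.6, -215.9, 48.8]
eef_rot: [3.141, 0.0, 1.396]
wrist_force: [-1.9, 0.3, 5.8]
finger_gap: 57.6
finger_force: 59.8
clock: 3.53
eef_pos: [573.9, -216.0, 161.5]
eef_rot: [3.139, 0.0, 1.396]
wrist_force: [1.0, -0.4, -3.4]
finger_gap: 57.9
finger_force: 59.8
```

```bash
python3 -m inch '[{"gripper":0.3,"dx":0,"dy":0,"dz":0.03,"wx":0,"wy":0,"wz":0},{"gripper":0.3,"dx":0,"dy":0,"dz":0.06,"wx":0,"wy":0,"wz":0},{"gripper":0.3,"dx":0,"dy":0,"dz":0.09,"wx":0,"wy":0,"wz":0},{"gripper":0.3,"dx":-0.002,"dy":0.015,"dz":0.11,"wx":0,"wy":0,"wz":0},{"gripper":0.3,"dx":-0.005,"dy":0.035,"dz":0.11,"wx":0,"wy":0,"wz":0}]' && python3 -m inch '[{"gripper":0.3,"dx":-0.006,"dy":0.035,"dz":0,"wx":0,"wy":0,"wz":0},{"gripper":0.3,"dx":-0.012,"dy":0.07,"dz":0,"wx":0,"wy":0,"wz":0},{"gripper":0.3,"dx":-0.018,"dy":0.105,"dz":0,"wx":0,"wy":0,"wz":0},{"gripper":0.3,"dx":-0.024,"dy":0.14,"dz":0,"wx":0,"wy":0,"wz":0},{"gripper":0.3,"dx":-0.03,"dy":0.175,"dz":0,"wx":0,"wy":0,"wz":0}]' && python3 -m inch '[{"gripper":0.3,"dx":-0.006,"dy":0.035,"dz":0,"wx":0,"wy":0,"wz":0},{"gripper":0.3,"dx":-0.012,"dy":0.07,"dz":0,"wx":0,"wy":0,"wz":0},{"gripper":0.3,"dx":-0.018,"dy":0.105,"dz":0,"wx":0,"wy":0,"wz":0},{"gripper":0.3,"dx":-0.024,"dy":0.14,"dz":0,"wx":0,"wy":0,"wz":0},{"gripper":0.3,"dx":-0.027,"dy":0.165,"dz":0,"wx":0,"wy":0,"wz":0}]' && python3 -m inch '[{"gripper":0.3,"dx":0,"dy":0.004,"dz":0,"wx":0,"wy":0,"wz":0},{"gripper":0.3,"dx":0,"dy":0.004,"dz":0,"wx":0,"wy":0,"wz":0},{"gripper":0.3,"dx":0,"dy":0.004,"dz":0,"wx":0,"wy":0,"wz":0},{"gripper":0.3,"dx":0,"dy":0.004,"dz":0,"wx":0,"wy":0,"wz":0},{"gripper":0.3,"dx":0,"dy":0.004,"dz":0,"wx":0,"wy":0,"wz":0}]'
python3 - <<'E'
from h import *
im=manip.camera("scene");cv2.imwrite("pics/s1.png",cv2.resize(im[40:280,160:480],None,fx=2.4,fy=2.4))
st=manip.read_state();print(st["joints"])
E
```

```text
clock: 3.95
eef_pos: [569.3, -181.7, 273.3]
eef_rot: [3.135, 0.001, 1.394]
wrist_force: [0.2, 0.6, -3.2]
finger_gap: 57.8
finger_force: 59.8
clock: 4.37
eef_pos: [537.7, -4.3, 268.6]
eef_rot: [-3.141, -0.0, 1.396]
wrist_force: [0.5, -0.5, -3.4]
finger_gap: 57.8
finger_force: 59.8
clock: 4.78
eef_pos: [510.4, 161.6, 268.7]
eef_rot: [-3.141, -0.0, 1.397]
wrist_force: [0.8, 0.2, -3.8]
finger_gap: 57.8
finger_force: 59.8
clock: 5.2
eef_pos: [511.8, 162.1, 268.5]
eef_rot: [-3.142, 0.0, 1.395]
wrist_force: [-0.6, 0.1, -3.7]
finger_gap: 58.4
finger_force: 59.8
[ 2.38605450e-01  2.29274118e-01  1.46380335e+00 -6.34466672e-05
  1.44852933e+00  4.14727659e-01]
```

View pics/s1.png

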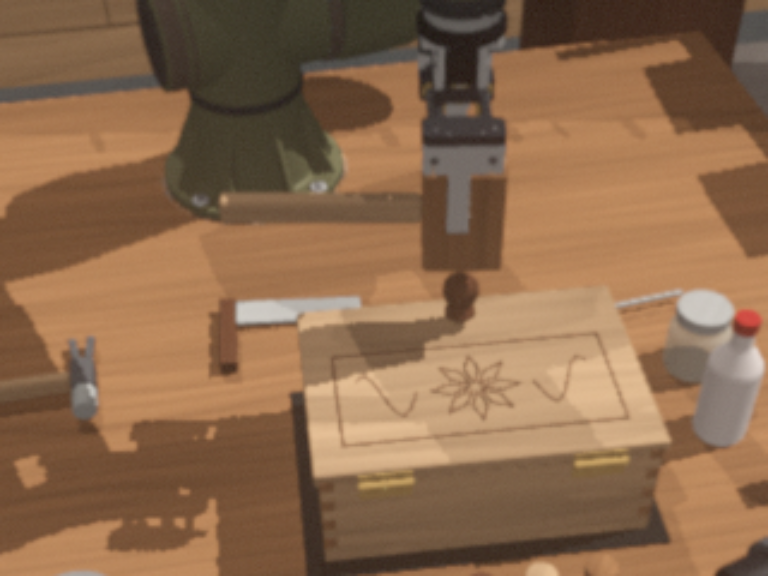

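The mallet face is square over the knob at (460,290), with about 38 mm of clearance. I'll start with a measured first tap.

```bash
python3 -m inch '[{"gripper":0.3,"dx":0,"dy":0,"dz":-0.02,"wx":0,"wy":0,"wz":0},{"gripper":0.3,"dx":0,"dy":0,"dz":-0.046,"wx":0,"wy":0,"wz":0},{"gripper":0.3,"dx":0,"dy":0,"dz":-0.02,"wx":0,"wy":0,"wz":0},{"gripper":0.3,"dx":0,"dy":0,"dz":0,"wx":0,"wy":0,"wz":0},{"gripper":0.3,"dx":0,"dy":0,"dz":0,"wx":0,"wy":0,"wz":0}]'
python3 - <<'E'
from h import *
im=manip.camera("scene");print(manip.read_state()["eef_pos"])
def kn(im):
    c=im[150:180,335:370].astype(int);m=(c.sum(2)<240)
    ys,xs=np.nonzero(m);return ys.min()+150,ys.max()+150,xs.mean()+335,m.sum()
print(kn(cv2.imread("pics/scene0.png")),kn(im))
E
```

```text
clock: 5.67
eef_pos: [512.8, 162.7, 272.1]
eef_rot: [3.137, -0.002, 1.395]
wrist_force: [0.4, -0.6, -2.6]
finger_gap: 57.5
finger_force: 59.8
[512.29428884 162.70333229 269.90083351]
(np.int64(159), np.int64(173), np.float64(350.6341463414634), np.int64(123)) (np.int64(150), np.int64(177), np.float64(350.36170212765956), np.int64(188))
```

```bash
python3 -m inch '[{"gripper":0.3,"dx":0,"dy":0,"dz":-0.02,"wx":0,"wy":0,"wz":0},{"gripper":0.3,"dx":0,"dy":0,"dz":-0.052,"wx":0,"wy":0,"wz":0},{"gripper":0.3,"dx":0,"dy":0,"dz":-0.02,"wx":0,"wy":0,"wz":0},{"gripper":0.3,"dx":0,"dy":0,"dz":0,"wx":0,"wy":0,"wz":0},{"gripper":0.3,"dx":0,"dy":0,"dz":0,"wx":0,"wy":0,"wz":0}]'
cat >> h.py <<'E'
def prof(im,c0=345,c1=357,r0=140,r1=185):
    h=cv2.cvtColor(im,cv2.COLOR_BGR2HSV)
    return [(r,int(im[r,c0:c1].sum(1).min()),int((im[r,330:372].astype(int).sum(1)<260).sum())) for r in range(r0,r1)]
E
python3 - <<'E'
from h import *
im=manip.camera("scene");cv2.imwrite("pics/s2.png",im)
for n in("pics/scene0.png","pics/s2.png"):print([b[2] for b in prof(cv2.imread(n))])
E
```

```text
clock: 6.13
eef_pos: [512.4, 163.0, 271.0]
eef_rot: [3.138, -0.002, 1.396]
wrist_force: [0.1, 0.6, -2.7]
finger_gap: 57.5
finger_force: 59.9
[0, 0, 0, 0, 0, 0, 0, 0, 0, 0, 0, 0, 0, 0, 0, 0, 0, 0, 2, 2, 6, 13, 14, 13, 12, 10, 10, 9, 10, 10, 10, 9, 8, 5, 3, 0, 0, 0, 0, 0, 0, 0, 0, 0, 0]
[32, 32, 32, 32, 32, 32, 32, 32, 32, 31, 0, 0, 0, 0, 0, 0, 0, 0, 0, 6, 8, 7, 10, 11, 12, 13, 13, 13, 12, 11, 10, 10, 11, 11, 11, 11, 10, 7, 0, 0, 0, 0, 1, 2, 2]
```

Run:
```python
from h import *
f=lambda n:cv2.resize(cv2.imread(n)[140:190,325:380],None,fx=7,fy=7,interpolation=cv2.INTER_CUBIC)
cv2.imwrite("pics/cmp.png",np.hstack([f("pics/scene0.png"),f("pics/s2.png")]))
i=manip.camera_info("scene");K=np.array(i["camera_matrix"],float)
P=lambda X:cv2.projectPoints(np.array(X,float),cv2.Rodrigues(np.array(i["R"],float))[0],np.array(i["t"],float),K,np.array(i["D"],float))[0].reshape(-1,2)
print(P([[512,169,z] for z in(128,140,158,170,182)]))
```

```text
[[349.99270155 174.89197504]
 [350.14157868 171.21978802]
 [350.36918234 165.61258345]
 [350.52385732 161.8067401 ]
 [350.68095052 157.94527442]]
```

View pics/cmp.png

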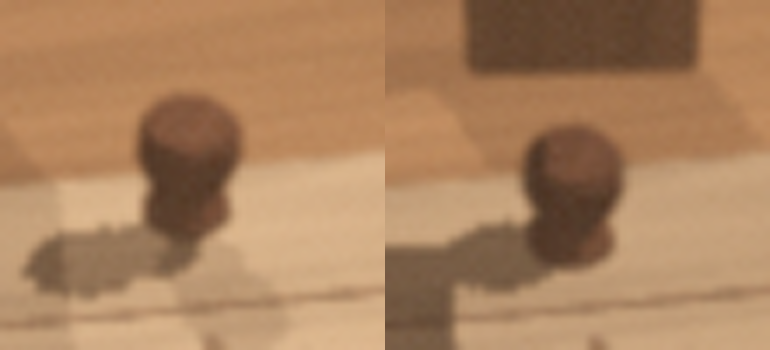

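Between the pictures the knob went down by about 13 mm: its top moved from row 93 to row 123, and it now looks seated. I'll give one more brisk tap that ends in contact, to read the force and height.

```bash
python3 -m inch '[{"gripper":0.3,"dx":0,"dy":0,"dz":0,"wx":0,"wy":0,"wz":0},{"gripper":0.3,"dx":0,"dy":0,"dz":0,"wx":0,"wy":0,"wz":0},{"gripper":0.3,"dx":0,"dy":0,"dz":-0.02,"wx":0,"wy":0,"wz":0},{"gripper":0.3,"dx":0,"dy":0,"dz":-0.053,"wx":0,"wy":0,"wz":0},{"gripper":0.3,"dx":0,"dy":0,"dz":-0.053,"wx":0,"wy":0,"wz":0}]' ; python3 -m inch '[{"gripper":0.3,"dx":0,"dy":0,"dz":0.02,"wx":0,"wy":0,"wz":0},{"gripper":0.3,"dx":0,"dy":0,"dz":0.053,"wx":0,"wy":0,"wz":0},{"gripper":0.3,"dx":0,"dy":0,"dz":0.053,"wx":0,"wy":0,"wz":0},{"gripper":0.3,"dx":0,"dy":0,"dz":0.053,"wx":0,"wy":0,"wz":0},{"gripper":0.3,"dx":0,"dy":0,"dz":0.053,"wx":0,"wy":0,"wz":0}]'
```

```text
clock: 6.6
eef_pos: [511.8, 162.8, 212.4]
eef_rot: [3.141, 0.0, 1.396]
wrist_force: [0.1, -0.3, -2.4]
finger_gap: 57.8
finger_force: 60.0
clock: 7.02
eef_pos: [511.1, 163.0, 266.7]
eef_rot: [-3.139, 0.001, 1.396]
wrist_force: [-0.5, 0.3, -3.5]
finger_gap: 57.7
finger_force: 60.0
```

Run:
```python
from h import *
i=manip.camera_info("scene");K=np.array(i["camera_matrix"],float)
P=lambda X:cv2.projectPoints(np.array(X,float),cv2.Rodrigues(np.array(i["R"],float))[0],np.array(i["t"],float),K,np.array(i["D"],float))[0].reshape(-1,2)
for z in(0,3,6,12):print(z,P([[528,169,128+z],[494,169,170+z]])[:,1])
im=manip.camera("scene");cv2.imwrite("pics/s3.png",im)
f=lambda n:cv2.resize(cv2.imread(n)[140:190,325:380],None,fx=7,fy=7,interpolation=cv2.INTER_CUBIC)
c=cv2.resize(im[60:180,240:390],None,fx=2.9,fy=2.9,interpolation=cv2.INTER_CUBIC)
g=f("pics/s3.png");h=max(len(c),len(g))
cv2.imwrite("pics/cmp2.png",np.hstack([np.pad(a,((0,h-len(a)),(0,0),(0,0))) for a in(c,g)])[:, :800])
```

```text
0 [179.15795884 157.12493764]
3 [178.24366801 156.16671533]
6 [177.32611602 155.20503644]
12 [175.48115503 153.27122981]
```

View pics/cmp2.png

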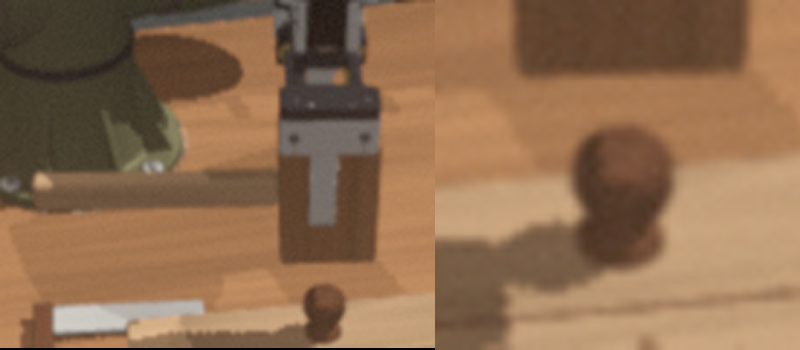

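The mallet hangs straight and the knob is unchanged by the last tap: its top is still at row 123 and its shoulder is on the lid. The mallet slid up about 6 mm in the grip, which takes far more than 11 N, so the knob is home. Now I'll carry the mallet back.

```bash
python3 -m inch '[{"gripper":0.3,"dx":0.003,"dy":-0.02,"dz":0,"wx":0,"wy":0,"wz":0},{"gripper":0.3,"dx":0.009,"dy":-0.055,"dz":0,"wx":0,"wy":0,"wz":0},{"gripper":0.3,"dx":0.015,"dy":-0.09,"dz":0,"wx":0,"wy":0,"wz":0},{"gripper":0.3,"dx":0.021,"dy":-0.125,"dz":0,"wx":0,"wy":0,"wz":0},{"gripper":0.3,"dx":0.027,"dy":-0.16,"dz":0,"wx":0,"wy":0,"wz":0}]' && python3 -m inch '[{"gripper":0.3,"dx":0.006,"dy":-0.035,"dz":0,"wx":0,"wy":0,"wz":0},{"gripper":0.3,"dx":0.012,"dy":-0.07,"dz":0,"wx":0,"wy":0,"wz":0},{"gripper":0.3,"dx":0.018,"dy":-0.105,"dz":0,"wx":0,"wy":0,"wz":0},{"gripper":0.3,"dx":0.024,"dy":-0.14,"dz":0,"wx":0,"wy":0,"wz":0},{"gripper":0.3,"dx":0.029,"dy":-0.175,"dz":0,"wx":0,"wy":0,"wz":0}]' && python3 -m inch '[{"gripper":0.3,"dx":0.005,"dy":-0.03,"dz":0,"wx":0,"wy":0,"wz":0},{"gripper":0.3,"dx":0.006,"dy":-0.044,"dz":-0.01,"wx":0,"wy":0,"wz":0},{"gripper":0.3,"dx":0.006,"dy":-0.044,"dz":-0.04,"wx":0,"wy":0,"wz":0},{"gripper":0.3,"dx":0.006,"dy":-0.044,"dz":-0.075,"wx":0,"wy":0,"wz":0},{"gripper":0.3,"dx":0.006,"dy":-0.044,"dz":-0.11,"wx":0,"wy":0,"wz":0}]' && python3 -m inch '[{"gripper":0.3,"dx":0,"dy":0,"dz":-0.03,"wx":0,"wy":0,"wz":0},{"gripper":0.3,"dx":0,"dy":0,"dz":-0.06,"wx":0,"wy":0,"wz":0},{"gripper":0.3,"dx":0,"dy":0,"dz":-0.08,"wx":0,"wy":0,"wz":0},{"gripper":0.3,"dx":0,"dy":0,"dz":-0.095,"wx":0,"wy":0,"wz":0},{"gripper":0.3,"dx":0,"dy":0,"dz":-0.1,"wx":0,"wy":0,"wz":0}]' && python3 -m inch '[{"gripper":0.3,"dx":0,"dy":0,"dz":-0.001,"wx":0,"wy":0,"wz":0},{"gripper":0.3,"dx":0,"dy":0,"dz":-0.003,"wx":0,"wy":0,"wz":0},{"gripper":0.3,"dx":0,"dy":0,"dz":-0.005,"wx":0,"wy":0,"wz":0},{"gripper":0.3,"dx":0,"dy":0,"dz":-0.006,"wx":0,"wy":0,"wz":0},{"gripper":0.3,"dx":0,"dy":0,"dz":-0.006,"wx":0,"wy":0,"wz":0}]'
```

```text
clock: 7.48
eef_pos: [538.1, 1.6, 266.9]
eef_rot: [-3.139, 0.0, 1.396]
wrist_force: [0.0, -0.3, -3.1]
finger_gap: 57.5
finger_force: 60.0
clock: 7.9
eef_pos: [567.2, -173.6, 266.6]
eef_rot: [-3.139, -0.001, 1.396]
wrist_force: [1.1, 0.7, -2.7]
finger_gap: 57.5
finger_force: 60.0
clock: 8.32
eef_pos: [572.7, -215.5, 155.4]
eef_rot: [-3.14, -0.001, 1.396]
wrist_force: [1.4, -0.2, -3.6]
finger_gap: 58.2
finger_force: 60.0
clock: 8.73
eef_pos: [571.5, -214.5, 54.1]
eef_rot: [-3.136, -0.002, 1.396]
wrist_force: [0.2, 0.6, -3.5]
finger_gap: 57.7
finger_force: 60.0
clock: 9.15
eef_pos: [573.7, -215.9, 52.8]
eef_rot: [3.141, 0.0, 1.396]
wrist_force: [-0.7, 0.2, -3.4]
finger_gap: 57.1
finger_force: 60.0
```

```bash
python3 -m inch '[{"gripper":0.3,"dx":0,"dy":0,"dz":-0.001,"wx":0,"wy":0,"wz":0},{"gripper":0.3,"dx":0,"dy":0,"dz":-0.002,"wx":0,"wy":0,"wz":0},{"gripper":0.3,"dx":0,"dy":0,"dz":-0.004,"wx":0,"wy":0,"wz":0},{"gripper":0.3,"dx":0,"dy":0,"dz":-0.006,"wx":0,"wy":0,"wz":0},{"gripper":0.3,"dx":0,"dy":0,"dz":-0.006,"wx":0,"wy":0,"wz":0}]' && python3 -m inch '[{"gripper":0.3,"dx":0,"dy":0,"dz":-0.001,"wx":0,"wy":0,"wz":0},{"gripper":0.3,"dx":0,"dy":0,"dz":-0.001,"wx":0,"wy":0,"wz":0},{"gripper":0.3,"dx":0,"dy":0,"dz":-0.002,"wx":0,"wy":0,"wz":0},{"gripper":0.3,"dx":0,"dy":0,"dz":-0.002,"wx":0,"wy":0,"wz":0},{"gripper":0.3,"dx":0,"dy":0,"dz":-0.002,"wx":0,"wy":0,"wz":0}]'
```

```text
clock: 9.57
eef_pos: [573.3, -215.8, 45.9]
eef_rot: [-3.141, -0.0, 1.396]
wrist_force: [0.9, -0.9, -3.8]
finger_gap: 57.8
finger_force: 60.0
clock: 9.98
eef_pos: [573.5, -215.9, 44.4]
eef_rot: [-3.142, 0.0, 1.396]
wrist_force: [0.4, 0.3, -2.6]
finger_gap: 57.9
finger_force: 60.0
```

```bash
python3 -m inch '[{"gripper":0.3,"dx":0,"dy":0,"dz":-0.001,"wx":0,"wy":0,"wz":0},{"gripper":0.3,"dx":0,"dy":0,"dz":-0.001,"wx":0,"wy":0,"wz":0},{"gripper":0.3,"dx":0,"dy":0,"dz":-0.0015,"wx":0,"wy":0,"wz":0},{"gripper":0.3,"dx":0,"dy":0,"dz":-0.0015,"wx":0,"wy":0,"wz":0},{"gripper":0.3,"dx":0,"dy":0,"dz":-0.0015,"wx":0,"wy":0,"wz":0}]'
```

```text
clock: 10.4
eef_pos: [573.5, -215.9, 42.9]
eef_rot: [-3.142, 0.0, 1.396]
wrist_force: [0.2, -0.6, -4.1]
finger_gap: 57.6
finger_force: 60.0
```

```bash
python3 -m inch '[{"gripper":0.3,"dx":0,"dy":0,"dz":-0.001,"wx":0,"wy":0,"wz":0},{"gripper":0.3,"dx":0,"dy":0,"dz":-0.001,"wx":0,"wy":0,"wz":0},{"gripper":0.3,"dx":0,"dy":0,"dz":-0.0015,"wx":0,"wy":0,"wz":0},{"gripper":0.3,"dx":0,"dy":0,"dz":-0.0015,"wx":0,"wy":0,"wz":0},{"gripper":0.3,"dx":0,"dy":0,"dz":-0.0015,"wx":0,"wy":0,"wz":0}]'; python3 -m inch '[{"gripper":0.3,"dx":0,"dy":0,"dz":-0.0005,"wx":0,"wy":0,"wz":0},{"gripper":0.3,"dx":0,"dy":0,"dz":-0.001,"wx":0,"wy":0,"wz":0},{"gripper":0.3,"dx":0,"dy":0,"dz":-0.001,"wx":0,"wy":0,"wz":0},{"gripper":0.3,"dx":0,"dy":0,"dz":-0.001,"wx":0,"wy":0,"wz":0},{"gripper":0.3,"dx":0,"dy":0,"dz":-0.001,"wx":0,"wy":0,"wz":0}]'
```

```text
clock: 10.82
eef_pos: [573.6, -215.9, 41.7]
eef_rot: [3.142, -0.0, 1.396]
wrist_force: [-0.8, 1.1, 1.0]
finger_gap: 57.5
finger_force: 60.0
clock: 11.23
eef_pos: [573.6, -215.9, 41.6]
eef_rot: [3.141, 0.0, 1.396]
wrist_force: [-6.2, 3.9, 12.6]
finger_gap: 57.4
finger_force: 60.0
```

```bash
python3 -m inch '[{"gripper":0.3,"dx":0,"dy":0,"dz":0.001,"wx":0,"wy":0,"wz":0},{"gripper":0.3,"dx":0,"dy":0,"dz":0.001,"wx":0,"wy":0,"wz":0},{"gripper":0.7,"dx":0,"dy":0,"dz":0.001,"wx":0,"wy":0,"wz":0},{"gripper":1,"dx":0,"dy":0,"dz":0.001,"wx":0,"wy":0,"wz":0},{"gripper":1,"dx":0,"dy":0,"dz":0.001,"wx":0,"wy":0,"wz":0}]'; python3 -m inch '[{"gripper":1,"dx":0,"dy":0,"dz":0,"wx":0,"wy":0,"wz":0},{"gripper":1,"dx":0,"dy":0,"dz":0,"wx":0,"wy":0,"wz":0},{"gripper":1,"dx":0,"dy":0,"dz":0.005,"wx":0,"wy":0,"wz":0},{"gripper":1,"dx":0,"dy":0,"dz":0.02,"wx":0,"wy":0,"wz":0},{"gripper":1,"dx":0,"dy":0,"dz":0.05,"wx":0,"wy":0,"wz":0}]'; python3 -m inch '[{"gripper":1,"dx":0,"dy":0,"dz":0.035,"wx":0,"wy":0,"wz":0},{"gripper":1,"dx":0,"dy":0,"dz":0.07,"wx":0,"wy":0,"wz":0},{"gripper":1,"dx":0,"dy":0,"dz":0.105,"wx":0,"wy":0,"wz":0},{"gripper":1,"dx":0,"dy":0,"dz":0.14,"wx":0,"wy":0,"wz":0},{"gripper":1,"dx":0,"dy":0,"dz":0.17,"wx":0,"wy":0,"wz":0}]'
python3 - <<'E'
from h import *
st=manip.read_state();print(st["eef_pos"],st["joints"])
im=manip.camera("top");cv2.imwrite("pics/top1.png",im)
E
```

```text
clock: 11.65
eef_pos: [573.7, -216.0, 41.4]
eef_rot: [3.141, 0.0, 1.396]
wrist_force: [0.1, 0.5, -0.8]
finger_gap: 74.5
finger_force: 0.0
clock: 12.07
eef_pos: [572.1, -215.3, 89.3]
eef_rot: [-3.136, -0.001, 1.396]
wrist_force: [0.3, 0.1, -0.6]
finger_gap: 94.0
finger_force: 0.0
clock: 12.48
eef_pos: [573.4, -215.8, 264.6]
eef_rot: [3.14, 0.0, 1.396]
wrist_force: [0.8, 0.6, -0.2]
finger_gap: 93.9
finger_force: 0.0
[ 573.43584754 -215.82182757  264.64393008] [-4.19747045e-01  4.07390531e-01  1.24086155e+00  1.93788091e-05
  1.49133427e+00 -2.45067415e-01]
```

```bash
python3 -m inch '[{"gripper":1,"dx":-0.008,"dy":0.026,"dz":0,"wx":0,"wy":0,"wz":6.4},{"gripper":1,"dx":-0.016,"dy":0.052,"dz":0,"wx":0,"wy":0,"wz":12.8},{"gripper":1,"dx":-0.024,"dy":0.078,"dz":0,"wx":0,"wy":0,"wz":19.2},{"gripper":1,"dx":-0.032,"dy":0.104,"dz":0,"wx":0,"wy":0,"wz":25.6},{"gripper":1,"dx":-0.04,"dy":0.13,"dz":0,"wx":0,"wy":0,"wz":32}]' && python3 -m inch '[{"gripper":1,"dx":-0.008,"dy":0.026,"dz":0,"wx":0,"wy":0,"wz":6.4},{"gripper":1,"dx":-0.016,"dy":0.052,"dz":0,"wx":0,"wy":0,"wz":12.8},{"gripper":1,"dx":-0.024,"dy":0.078,"dz":0,"wx":0,"wy":0,"wz":19.2},{"gripper":1,"dx":-0.032,"dy":0.104,"dz":0,"wx":0,"wy":0,"wz":25.6},{"gripper":1,"dx":-0.04,"dy":0.13,"dz":0,"wx":0,"wy":0,"wz":32}]' && python3 -m inch '[{"gripper":1,"dx":-0.008,"dy":0.026,"dz":0,"wx":0,"wy":0,"wz":6.5},{"gripper":1,"dx":-0.016,"dy":0.052,"dz":0,"wx":0,"wy":0,"wz":13},{"gripper":1,"dx":-0.024,"dy":0.078,"dz":0,"wx":0,"wy":0,"wz":19.5},{"gripper":1,"dx":-0.032,"dy":0.104,"dz":0,"wx":0,"wy":0,"wz":26},{"gripper":1,"dx":-0.039,"dy":0.128,"dz":0,"wx":0,"wy":0,"wz":32.6}]'
python3 - <<'E'
from h import *
st=manip.read_state();print(st["joints"]);print(manip.camera_info("wrist")["tool_from_camera"])
im=manip.camera("wrist");cv2.imwrite("pics/w3.png",im)
c=im.astype(int);m=((c.sum(2)<260)&(c[:,:,2]>c[:,:,0]+15)).astype(np.uint8)
n,l,s,ce=cv2.connectedComponentsWithStats(m)
for k in range(1,n):
    if s[k,4]>150:print(s[k],ce[k],onz("wrist",[ce[k]],170,st)[0])
E
```

```text
clock: 12.95
eef_pos: [532.9, -84.8, 261.6]
eef_rot: [3.141, 0.0, 1.96]
wrist_force: [1.4, 0.5, 0.1]
finger_gap: 94.1
finger_force: 0.0
clock: 13.37
eef_pos: [492.9, 45.3, 261.7]
eef_rot: [3.141, 0.0, 2.519]
wrist_force: [-0.3, 0.4, 0.3]
finger_gap: 93.8
finger_force: 0.0
clock: 13.78
eef_pos: [453.8, 173.4, 261.7]
eef_rot: [3.141, 0.0, 3.088]
wrist_force: [-0.1, 0.0, -0.2]
finger_gap: 93.9
finger_force: 0.0
[ 2.89591705e-01  1.14943533e-01  1.61258171e+00  7.65826672e-05
  1.41356776e+00 -1.22748273e+00]
[[ 7.29730086e-04 -9.63730438e-01 -2.66876583e-01  7.66734170e+01]
 [ 9.99999124e-01  4.08439523e-04  1.25939804e-03 -6.46995617e-03]
 [-1.10471728e-03 -2.66877268e-01  9.63729891e-01 -1.79755302e+02]
 [ 0.00000000e+00  0.00000000e+00  0.00000000e+00  1.00000000e+00]]
[  82   40   42  107 2621] [102.65280427  94.46012972] [361.46181125  24.66875566 170.        ]
[390 111  40  23 475] [403.86105263 122.99578947] [392.72401765 242.0588646  170.        ]
[    0   155   548   183 22133] [206.20431031 218.98292143] [459.03340305  85.88669244 170.        ]
[ 278  239   61   48 2077] [310.75349061 260.73519499] [499.53291701 166.90165158 170.        ]
[194 242 246  96 560] [317.2        311.64107143] [547.09509954 169.73526174 170.        ]
[499 243  20  38 391] [506.74680307 263.4859335 ] [510.3501833  327.69307489 170.        ]
[503 297  48  41 157] [520.38853503 312.23566879] [556.38093616 343.03082437 170.        ]
[ 514  319   47   77 1646] [541.10814095 357.76670717] [602.92056875 365.29599594 170.        ]
[ 72 320  47  76 998] [ 91.66032064 366.87274549] [590.81548495 -33.60723257 170.        ]
```

```bash
python3 -m inch '[{"gripper":1,"dx":0,"dy":0,"dz":-0.005,"wx":-0.3,"wy":-6,"wz":0},{"gripper":1,"dx":0,"dy":0,"dz":-0.01,"wx":-0.6,"wy":-12,"wz":0},{"gripper":1,"dx":0,"dy":0,"dz":-0.015,"wx":-0.9,"wy":-18,"wz":0},{"gripper":1,"dx":0,"dy":0,"dz":-0.02,"wx":-1.3,"wy":-24,"wz":0},{"gripper":1,"dx":0,"dy":0,"dz":-0.025,"wx":-1.6,"wy":-30,"wz":0}]' && python3 -m inch '[{"gripper":1,"dx":0,"dy":0,"dz":-0.005,"wx":-0.3,"wy":-6,"wz":0},{"gripper":1,"dx":0,"dy":0,"dz":-0.01,"wx":-0.6,"wy":-12,"wz":0},{"gripper":0.8,"dx":0,"dy":0,"dz":-0.015,"wx":-0.9,"wy":-15,"wz":0},{"gripper":0.8,"dx":0,"dy":0,"dz":-0.022,"wx":-0.9,"wy":-15,"wz":0},{"gripper":0.8,"dx":0,"dy":0,"dz":-0.022,"wx":-0.9,"wy":-15,"wz":0}]'
python3 - <<'E'
from h import *
st=manip.read_state();print(st["eef_pos"],st["joints"]);R=Ro.from_euler("xyz",st["eef_rot"]).as_matrix();print(R)
im=manip.camera("wrist");cv2.imwrite("pics/w4.png",im)
i=manip.camera_info("wrist");T=np.linalg.inv(np.array(i["tool_from_camera"]))
X=np.array([[512,169,170],[512,169,128]])
Xt=(X-st["eef_pos"])@R;Xc=Xt@T[:3,:3].T+T[:3,3]
print(cv2.projectPoints(Xc,np.zeros(3),np.zeros(3),np.array(i["camera_matrix"],float),np.array(i["D"],float))[0])
E
```

```text
clock: 14.25
eef_pos: [454.4, 172.4, 237.1]
eef_rot: [3.136, 0.53, 3.081]
wrist_force: [0.8, -0.7, 0.1]
finger_gap: 94.2
finger_force: 0.0
clock: 14.67
eef_pos: [453.7, 172.0, 213.3]
eef_rot: [3.139, 0.785, 3.082]
wrist_force: [-0.2, 0.7, -1.0]
finger_gap: 77.5
finger_force: 0.0
[453.67727591 172.01619392 213.27524959] [ 0.49294285 -0.15332332  2.18532958 -0.79072023  0.54510679 -0.44770967]
[[-0.7058798   0.05725486  0.70601388]
 [ 0.04182245  0.9983578  -0.03914826]
 [-0.70709589  0.00189327 -0.70711514]]
[[[316.08297706 228.36438883]]

 [[315.93095675 181.02254336]]]
```

View pics/w4.png

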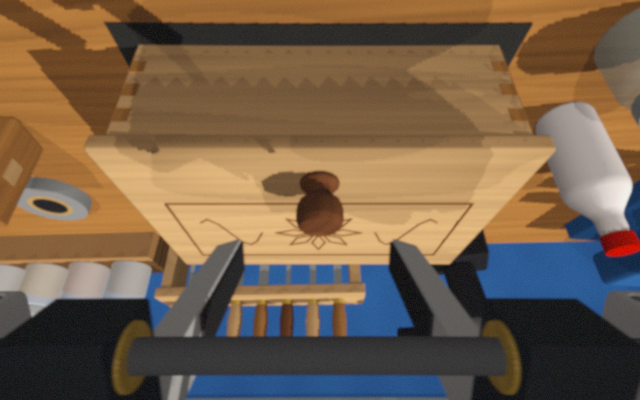

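The wrist view shows the knob top at about (320,227) and its base at (320,183). I predicted (316,228) and (316,181), so the knob is about 2 mm towards +y and x is right. I'll ease the tilt to 35° for joint 4 margin, then advance.

```bash
python3 -m inch '[{"gripper":0.8,"dx":0.005,"dy":0,"dz":0,"wx":0.2,"wy":3,"wz":0},{"gripper":0.8,"dx":0.012,"dy":0.001,"dz":-0.002,"wx":0.4,"wy":6,"wz":0},{"gripper":0.8,"dx":0.018,"dy":0.001,"dz":-0.004,"wx":0.6,"wy":10,"wz":0},{"gripper":0.8,"dx":0.023,"dy":0.001,"dz":-0.006,"wx":0.6,"wy":10,"wz":0},{"gripper":0.8,"dx":0.023,"dy":0.001,"dz":-0.006,"wx":0.6,"wy":10,"wz":0}]' && python3 -m inch '[{"gripper":0.8,"dx":0.009,"dy":0,"dz":-0.013,"wx":0,"wy":0,"wz":0},{"gripper":0.8,"dx":0.02,"dy":-0.001,"dz":-0.028,"wx":0,"wy":0,"wz":0},{"gripper":0.8,"dx":0.031,"dy":-0.002,"dz":-0.044,"wx":0,"wy":0,"wz":0},{"gripper":0.8,"dx":0.04,"dy":-0.002,"dz":-0.057,"wx":0,"wy":0,"wz":0},{"gripper":0.8,"dx":0.045,"dy":-0.002,"dz":-0.064,"wx":0,"wy":0,"wz":0}]' && python3 -m inch '[{"gripper":0.6,"dx":0,"dy":0,"dz":0,"wx":0,"wy":0,"wz":0},{"gripper":0.5,"dx":0,"dy":0,"dz":0,"wx":0,"wy":0,"wz":0},{"gripper":0.48,"dx":0,"dy":0,"dz":0,"wx":0,"wy":0,"wz":0},{"gripper":0.48,"dx":0,"dy":0,"dz":0,"wx":0,"wy":0,"wz":0},{"gripper":0.48,"dx":0,"dy":0,"dz":0,"wx":0,"wy":0,"wz":0}]' 30
python3 - <<'E'
from h import *
st=manip.read_state();print(st["joints"])
im=manip.camera("wrist");cv2.imwrite("pics/w5.png",im)
# knob centre col between fingers: brown dark mask near image centre
c=im.astype(int);m=((c.sum(2)<260)&(c[:,:,2]>c[:,:,0]+15))
for r in range(180,300,10):
    x=np.nonzero(m[r,200:440])[0]+200;print(r,len(x),x.min() if len(x) else 0,x.max() if len(x) else 0)
E
```

```text
clock: 15.13
eef_pos: [478.7, 172.7, 208.7]
eef_rot: [3.138, 0.614, 3.079]
wrist_force: [-0.4, 0.1, -0.5]
finger_gap: 74.9
finger_force: 0.0
clock: 15.55
eef_pos: [522.2, 170.9, 142.7]
eef_rot: [3.139, 0.611, 3.082]
wrist_force: [-0.5, 1.0, -0.6]
finger_gap: 75.1
finger_force: 0.0
clock: 15.97
eef_pos: [522.5, 171.3, 145.3]
eef_rot: [3.137, 0.613, 3.081]
wrist_force: [0.3, 0.2, -0.2]
finger_gap: 46.6
finger_force: 0.0
[ 0.36536118  0.12285569  2.01695551 -0.52282029  0.487363   -0.74482963]
180 11 241 315
190 0 0 0
200 28 298 325
210 45 287 339
220 62 226 345
230 48 290 337
240 58 286 343
250 73 271 361
260 74 271 361
270 75 271 361
280 69 269 364
290 54 266 366
```

```bash
python3 -m inch '[{"gripper":0.42,"dx":0,"dy":0,"dz":0,"wx":0,"wy":0,"wz":0},{"gripper":0.38,"dx":0,"dy":0,"dz":0,"wx":0,"wy":0,"wz":0},{"gripper":0.3,"dx":0,"dy":0,"dz":0,"wx":0,"wy":0,"wz":0},{"gripper":0.3,"dx":0,"dy":0,"dz":0,"wx":0,"wy":0,"wz":0},{"gripper":0.3,"dx":0,"dy":0,"dz":0,"wx":0,"wy":0,"wz":0}]' 12; python3 -m inch '[{"gripper":0.3,"dx":0,"dy":0,"dz":0,"wx":0,"wy":0,"wz":0},{"gripper":0.3,"dx":0,"dy":0,"dz":0,"wx":0,"wy":0,"wz":0},{"gripper":0.3,"dx":0,"dy":0,"dz":0,"wx":0,"wy":0,"wz":0},{"gripper":0.3,"dx":0,"dy":0,"dz":0,"wx":0,"wy":0,"wz":0},{"gripper":0.3,"dx":0,"dy":0,"dz":0,"wx":0,"wy":0,"wz":0}]'
python3 - <<'E'
from h import *
st=manip.read_state();p0=np.array(st["eef_pos"]);R=Ro.from_euler("xyz",st["eef_rot"]).as_matrix()
g=p0-19*R[:,2];print("grip",g)
ey=np.array([np.sin(.0575),np.cos(.0575),0]);ex=np.array([np.cos(.0575),-np.sin(.0575),0])
# hinge: 190 ahead of knob axis, z 113; use knob axis x=512
h=np.array([512,171,0])+190*ex;h[2]=113;print("hinge",h)
for a in range(5,61,5):
    p=h+Ro.from_rotvec(ey*np.radians(a)).apply(p0-h);print(a,np.round(p-p0,1),np.round(ey*a,2))
E
```

```text
clock: 16.43
eef_pos: [522.6, 170.7, 144.7]
eef_rot: [3.139, 0.612, 3.081]
wrist_force: [-2.2, -3.9, 4.4]
finger_gap: 34.9
finger_force: 12.0
clock: 16.85
eef_pos: [522.6, 170.8, 144.6]
eef_rot: [3.139, 0.612, 3.081]
wrist_force: [-2.5, -4.7, 4.2]
finger_gap: 34.5
finger_force: 12.0
grip [511.66389794 171.35592299 160.2005791 ]
hinge [701.68599278 160.08101914 113.        ]
5 [ 3.4 -0.2 15.5] [0.29 4.99 0.  ]
10 [ 8.2 -0.5 30.7] [0.57 9.98 0.  ]
15 [14.3 -0.8 45.4] [ 0.86 14.98  0.  ]
20 [21.6 -1.2 59.5] [ 1.15 19.97  0.  ]
25 [30.1 -1.7 72.9] [ 1.44 24.96  0.  ]
30 [39.8 -2.3 85.5] [ 1.72 29.95  0.  ]
35 [50.5 -2.9 97.2] [ 2.01 34.94  0.  ]
40 [ 62.2  -3.6 107.9] [ 2.3  39.93  0.  ]
45 [ 74.8  -4.3 117.6] [ 2.59 44.93  0.  ]
50 [ 88.2  -5.1 126.2] [ 2.87 49.92  0.  ]
55 [102.3  -5.9 133.5] [ 3.16 54.91  0.  ]
60 [116.9  -6.7 139.6] [ 3.45 59.9   0.  ]
```

```bash
python3 -m inch '[{"gripper":0.3,"dx":0.0012,"dy":-0.0001,"dz":0.0063,"wx":0.11,"wy":2,"wz":0},{"gripper":0.3,"dx":0.0026,"dy":-0.0002,"dz":0.0125,"wx":0.23,"wy":4,"wz":0},{"gripper":0.3,"dx":0.0043,"dy":-0.0003,"dz":0.0186,"wx":0.34,"wy":6,"wz":0},{"gripper":0.3,"dx":0.0062,"dy":-0.0004,"dz":0.0247,"wx":0.46,"wy":8,"wz":0},{"gripper":0.3,"dx":0.0082,"dy":-0.0005,"dz":0.0307,"wx":0.57,"wy":10,"wz":0}]'
```

```text
clock: 17.27
eef_pos: [530.1, 170.3, 174.6]
eef_rot: [3.139, 0.433, 3.082]
wrist_force: [-0.4, -6.3, -3.5]
finger_gap: 34.5
finger_force: 12.0
```

```bash
python3 -m inch '[{"gripper":0.3,"dx":0.0023,"dy":-0.0001,"dz":0.006,"wx":0.11,"wy":2,"wz":0},{"gripper":0.3,"dx":0.0048,"dy":-0.0002,"dz":0.0118,"wx":0.23,"wy":4,"wz":0},{"gripper":0.3,"dx":0.0075,"dy":-0.0004,"dz":0.0176,"wx":0.34,"wy":6,"wz":0},{"gripper":0.3,"dx":0.0104,"dy":-0.0005,"dz":0.0232,"wx":0.46,"wy":8,"wz":0},{"gripper":0.3,"dx":0.0134,"dy":-0.0007,"dz":0.0288,"wx":0.57,"wy":10,"wz":0}]'; python3 -m inch '[{"gripper":0.3,"dx":0.0033,"dy":-0.0002,"dz":0.0055,"wx":0.11,"wy":2,"wz":0},{"gripper":0.3,"dx":0.0067,"dy":-0.0004,"dz":0.0108,"wx":0.23,"wy":4,"wz":0},{"gripper":0.3,"dx":0.0103,"dy":-0.0006,"dz":0.016,"wx":0.34,"wy":6,"wz":0},{"gripper":0.3,"dx":0.0142,"dy":-0.0008,"dz":0.0211,"wx":0.46,"wy":8,"wz":0},{"gripper":0.3,"dx":0.0182,"dy":-0.0011,"dz":0.026,"wx":0.57,"wy":10,"wz":0}]'
python3 -c "
from h import *
s=manip.read_state();print(s['joints'],s['moment'])"
```

```text
clock: 17.68
eef_pos: [543.6, 169.5, 203.4]
eef_rot: [3.14, 0.258, 3.082]
wrist_force: [-1.4, -5.0, -2.8]
finger_gap: 34.7
finger_force: 12.0
clock: 18.1
eef_pos: [562.0, 168.3, 229.5]
eef_rot: [3.141, 0.084, 3.082]
wrist_force: [-3.3, -4.0, -2.1]
finger_gap: 34.6
finger_force: 12.0
[ 0.23963694  0.31785864  1.44357286 -0.02479366  1.3002152  -1.26565627] [-0.55689899  0.5713475  -0.01521411]
```

```bash
python3 -m inch '[{"gripper":0.3,"dx":0.0041,"dy":-0.0002,"dz":0.0048,"wx":0.11,"wy":2,"wz":0},{"gripper":0.3,"dx":0.0085,"dy":-0.0005,"dz":0.0094,"wx":0.23,"wy":4,"wz":0},{"gripper":0.3,"dx":0.0129,"dy":-0.0007,"dz":0.0139,"wx":0.34,"wy":6,"wz":0},{"gripper":0.3,"dx":0.0176,"dy":-0.001,"dz":0.0182,"wx":0.46,"wy":8,"wz":0},{"gripper":0.3,"dx":0.0224,"dy":-0.0013,"dz":0.0224,"wx":0.57,"wy":10,"wz":0}]'; python3 -m inch '[{"gripper":0.3,"dx":0.0049,"dy":-0.0003,"dz":0.004,"wx":0.11,"wy":2,"wz":0},{"gripper":0.3,"dx":0.01,"dy":-0.0006,"dz":0.0078,"wx":0.23,"wy":4,"wz":0},{"gripper":0.3,"dx":0.0152,"dy":-0.0009,"dz":0.0115,"wx":0.34,"wy":6,"wz":0},{"gripper":0.3,"dx":0.0206,"dy":-0.0012,"dz":0.015,"wx":0.46,"wy":8,"wz":0},{"gripper":0.3,"dx":0.026,"dy":-0.0015,"dz":0.0183,"wx":0.57,"wy":10,"wz":0}]'
python3 -c "
from h import *
s=manip.read_state();print(s['joints'],s['moment'])"
```

```text
clock: 18.52
eef_pos: [584.6, 167.0, 252.0]
eef_rot: [3.141, -0.091, 3.081]
wrist_force: [-1.8, -4.1, -1.5]
finger_gap: 34.8
finger_force: 12.0
clock: 18.93
eef_pos: [610.8, 165.4, 270.2]
eef_rot: [-3.141, -0.265, 3.081]
wrist_force: [-1.6, -4.2, -3.0]
finger_gap: 34.8
finger_force: 12.0
[ 0.17997721  0.6339346   0.91611226  0.06471914  1.84916564 -1.32056388] [-0.49097646  0.02492026  0.14051707]
```

```bash
python3 -m inch '[{"gripper":0.3,"dx":0.0055,"dy":-0.0003,"dz":0.003,"wx":0.11,"wy":2,"wz":0},{"gripper":0.3,"dx":0.0112,"dy":-0.0006,"dz":0.0059,"wx":0.23,"wy":4,"wz":0},{"gripper":0.3,"dx":0.017,"dy":-0.001,"dz":0.0086,"wx":0.34,"wy":6,"wz":0},{"gripper":0.3,"dx":0.0228,"dy":-0.0013,"dz":0.0111,"wx":0.46,"wy":8,"wz":0},{"gripper":0.3,"dx":0.0287,"dy":-0.0016,"dz":0.0134,"wx":0.57,"wy":10,"wz":0}]'; python3 -m inch '[{"gripper":0.3,"dx":0,"dy":0,"dz":0,"wx":0,"wy":0,"wz":0},{"gripper":0.3,"dx":0,"dy":0,"dz":0,"wx":0,"wy":0,"wz":0},{"gripper":0.3,"dx":0,"dy":0,"dz":0,"wx":0,"wy":0,"wz":0},{"gripper":0.3,"dx":0,"dy":0,"dz":0,"wx":0,"wy":0,"wz":0},{"gripper":0.3,"dx":0,"dy":0,"dz":0,"wx":0,"wy":0,"wz":0}]'
python3 - <<'E'
from h import *
s=manip.read_state();print(s['joints'],s['moment'])
im=manip.camera("top");cv2.imwrite("pics/top2.png",im);cv2.imwrite("pics/s9.png",manip.camera("scene"))
R=Ro.from_euler("xyz",s["eef_rot"]).as_matrix()
print("tilt",np.degrees(np.arctan2(R[:,2]@[.998,-.057,0],-R[2,2])))
g=np.array(s["eef_pos"])-19*R[:,2];h=np.array([701.7,160.1,113]);v=g-h
r0=np.array([511.66,171.36,160.2])-h;ex=np.array([.998,-.0575,0])
A=lambda v:np.degrees(np.arctan2(v[2],-v@ex))
print(A(v)-A(r0),np.hypot(v[2],v@ex),np.hypot(r0[2],r0@ex))
E
```

```text
clock: 19.35
eef_pos: [639.6, 163.7, 283.4]
eef_rot: [-3.141, -0.44, 3.08]
wrist_force: [-2.2, -4.4, -3.1]
finger_gap: 34.2
finger_force: 12.0
clock: 19.77
eef_pos: [639.5, 163.7, 283.0]
eef_rot: [-3.14, -0.438, 3.08]
wrist_force: [-0.5, -6.8, -3.4]
finger_gap: 34.5
finger_force: 12.0
[ 0.15769464  0.85817507  0.55554373  0.10922954  2.15386339 -1.31119633] [-1.00350273 -0.45334154  0.57452847]
tilt -25.07178654820602
59.93114961410233 194.92978373314023 196.0732900634783
```

Run:
```python
from h import *
a,b,c=[cv2.imread(f"pics/{n}.png") for n in("top0","top1","top2")]
for n,(y0,y1,x0,x1) in dict(mallet=(180,235,410,530),hammer=(245,300,428,535),square=(285,312,310,378),stay=(275,295,232,306),driver=(255,275,170,256),jarglue=(172,245,160,205),tape=(132,175,418,462)).items():
    print(n,[round(float(cv2.absdiff(a,z)[y0:y1,x0:x1].mean()),1) for z in(b,c)],
     cv2.phaseCorrelate(*[cv2.cvtColor(z[y0:y1,x0:x1],cv2.COLOR_BGR2GRAY).astype(np.float32) for z in(a,c)])[0])
print(manip.read_state()["qd"].round(3))
```

```text
mallet [29.3, 29.3] (0.23483851551987556, -1.1774821024737712)
hammer [36.2, 32.5] (0.5022299623854494, 0.15296038613962537)
square [10.5, 60.3] (-0.03221040445736634, 0.4215158059072337)
stay [8.0, 31.5] (0.43956556782999456, 0.1399337815302335)
driver [5.6, 18.4] (-0.2031087046904929, -0.09966623085480464)
jarglue [4.8, 18.8] (0.5257965897826935, 0.3871973624424143)
tape [7.9, 35.6] (0.11304494024989253, 0.4404647703482496)
[-0. -0. -0. -0. -0. -0.]
```

Everything on the bench is where it was, apart from brightness changes from shadows. The mallet is standing, and the arm is still holding the lid. Handing in.

```bash
python3 -c "
from cell import manip
print(manip.sign_off())"
```

```text
the job is handed in; nothing more can be done
None
```

I handed the job in at about 20 s: the knob is driven home by three mallet taps, the mallet is set back standing on the bench, and the arm holds the lid still by the knob at about 60° (worked out from the arm's pose, to within about 1°).

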